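# Let the ware lift down off its pawl

### The job

Lower the vase on the ratchet ware lift gently until its platform rests on the rubber-capped stop post. Throw the pawl's release lever fully over, take the crank and wind it up a touch so that the loaded pawl springs clear, then let the crank turn back slowly, under your hand all the way; once the platform has settled, do not press it on, let go, and leave the vase upright and the other things alone.

Things in the scene. Friction and masses are not known exactly. Their poses are not given: they have to be found in the camera images.
- hoist: The ware lift's fixed grey base plate, 220 x 550 x 20 mm; the origin is on the bench below the crank axis, z up. Mast and platform lie on its +y side (plate reaches +365 mm), the pawl's release lever on its -y side (plate reaches -185 mm); in x it reaches from -120 to +100 mm. The mast is 45 x 30 mm, at y +195 mm, 270 mm tall.
- crank_axis (a point): Fixed point on the crank's vertical axis at the knob's mid-height (126 mm up), axes as hoist. The knob runs on a level circle of 70 mm radius about it. Below turn the crank arm (20 mm wide, 89 to 99 mm high, reaching 78 mm), its hub (22 mm across, top at 108 mm) and the 14-tooth steel ratchet wheel (96 mm across, 55 to 70 mm high).
- knob_grip (a point): Mid-height of the upright round wooden crank knob (22 mm across, 50 mm tall, from 101 to 151 mm above the bench); grasp it from above. It spins freely on its pin, so the hand need not turn.
- crank (a joint): Crank angle, rad, 0 at start; grows clockwise seen from above and lowers the platform 30 mm per rad. Anticlockwise raises it (free for 0.4 rad). Platform and vase (0.7 to 1 kg) always pull it clockwise with 2 to 5 N at the knob; the pawl holds it at first. With the pawl out and the knob let go the platform falls at once. At touchdown the pull on the hand vanishes.
- selector_peg (a point): Mid-height of the upright steel peg (14 mm across, 81 to 125 mm above the bench) at the end of the pawl's flat release lever (14 mm wide, 73 to 81 mm high). The lever turns about a vertical pivot 90 mm from the peg, at x -60, y -52 mm in the axes of hoist. At the start the peg lies on the pivot's -y side.
- selector (a joint): Angle of the release lever, rad: 0 urges the pawl in, 0.62 (end stop) is fully over and urges it out by a spring. Grows clockwise seen from above (the peg moves to hoist's -x); stays where it is left; about 3 to 4 N at the peg moves it.
- pawl_tip (a point): Tip of the steel pawl (60 x 6 mm, 56 to 69 mm high), sprung on the release lever's pivot. In the teeth it is about 47 mm from the crank axis (level distance), clear of the wheel about 73 mm. With the lever over it stays jammed in its undercut tooth until the crank is wound anticlockwise by 0.03 to 0.15 rad, then springs clear and stays out.
- platform_under (a point): Centre of the underside of the lift's square pale kiln-shelf platform (140 x 140 x 12 mm), sliding on the mast at x 0, y +295 mm of hoist, 158 mm above the bench at the start. Below it stands the stop post (steel, 40 mm rubber cap). The post's height is not measured: its top is set anew each time, 50 to 90 mm above the bench, and touchdown must be felt at the crank.
- vase_mid (a point): Blue-grey bottle vase (76 mm across, 170 mm tall) standing loose on the platform; the point is half-way up, its z axis points up. It stays on the platform.
- small_bottle_mid (a point): Small blue-grey bottle (64 mm across, 95 mm tall) on the bench, half-way up; to be left alone.
- prop_center (a point): Terracotta kiln prop, a cylinder 40 mm across and 60 mm tall on the bench, its centre; to be left alone.
- brush_mid (a point): Glaze brush, 180 mm long, lying on the bench; to be left alone.
Mind the look-alikes: they are no part of the job. Leave any brown or orange look-alike of the part that bears vase_mid alone.

How it is judged:
On the way, in this order (a step that is already met when the one before it is completed fails the run):
1. the release lever is thrown over, the pawl still jammed in the wheel (value of joint selector above 0.5 rad and horizontal distance between pawl_tip and crank_axis below 0.052 m), for 0.2 s.
2. the pawl is clear of the wheel and the crank has not yet run back (less than 0.3 rad) (horizontal distance between pawl_tip and crank_axis above 0.058 m and value of joint crank below 0.3 rad), for 0.1 s.
3. the platform has come down and rests on the stop post (contact force between platform_c0 and stop above 3 N), for 0.2 s.
At the end, for the whole second after the job is handed in: The platform rests on the stop post with its load (more than 3 N) and is still, the pawl tip is more than 58 mm from the crank axis (clear of the wheel), and the vase stands upright (within 0.1 rad) on the platform, within 45 mm of its centre (contact force between platform_c0 and stop above 3 N and horizontal distance between pawl_tip and crank_axis above 0.058 m and angle between vase_mid's own z axis and vertical below 0.1 rad and horizontal distance between vase_mid and platform_under below 0.045 m and z of vase_mid in the frame of platform_under above 0.09 m and not (velocity of joint crank above 0.1 rad/s)); the robot touches nothing.
It fails at once if the crank runs away (the platform sinks faster than 0.12 m/s) (velocity of joint crank above 4 rad/s).
It fails at once if the platform is pressed on the stop with more than 30 N (its own load is 7 to 10 N) (contact force between platform_c0 and stop above 30 N).
It fails at once if the vase tips or falls (angle between vase_mid's own z axis and vertical above 0.3 rad).
It fails at once if the small bottle, the prop or the brush is moved more than 30 mm (distance of any of small_bottle_mid, prop_center, brush_mid from where it was at the start of the episode above 0.03 m).
It also fails if it takes over 72 s, if anything falls off the work surface, if the arm or the gripper's body presses on something with over 40 N, if the wrist force passes 120 N, or if a joint passes its speed limit or range.

### The arm

A 7-joint arm with a two-finger parallel gripper is mounted at the origin on the work surface. World frame = base frame: x ahead of the robot, y to its left, z up, the work surface at z = 0. Lengths are in m, angles in rad, forces in N, time in s.
With the tool pointing down it reaches from about 0.4 to 0.875 m from the base axis. Payload 19.3 kg.
Tool frame: the origin (TCP) lies midway between the tips of the shut fingers; the grasp point (between the pads) lies 19 mm behind it; x points along the fingers, y is the direction in which the jaws open and shut, and the axes are right-handed (so a half turn about x gives the same grasp; the last joint's range is limited). The gripper opens to 85 mm and grips with 20 to 120 N. Pads are 22 mm wide; open, the fingers measure 114 mm over their backs; the gripper's body (76 mm by 85 mm) begins 54 mm behind the grasp point. The pads swing forward as they close: fully open they stand 13 mm farther back than shut.
Start: joints at [-1.394, 0.521, -0.036, 1.599, 0.021, 1.021, -0.113], TCP at [0.153, 0.606, 0.199] pointing down, gripper open.
Joint ranges: [-2.91, 2.91], [-0.3, 2.13], [-1.5, 1.42], [0.17, 2.43], [-1.26, 4.41], [0.16, 1.93], [-2.52, 2.52]. Speed limits (rad/s): [1.89, 1.89, 2.39, 2.39, 3.01, 3.01, 3.01].

### API

Orientations are given as [roll, pitch, yaw] about the fixed x, y, z axes, in that order (R = Rz(yaw) Ry(pitch) Rx(roll)).
In Python, from workcell import telemetry, vision, workorder gives the robot as it stands. The module is installed in compiled form; this text tells all that it offers.
- The arm moves only by the tool play_rows, never from a script. Its argument "deltas" is a list of rows, each a list of 7 numbers: the shift along the world's x, y, z in mm, then the turn, a rotation vector about the world's x, y, z in degrees, then the finger opening in mm, from 0 to 85.4. In form: [[x, y, z, wx, wy, wz, jaw], ...]. A call has 1 to 8 rows; each row shifts and turns the commanded pose from where the row before left it; what a row does not reach is not made up. A row lasts 1/8 s, in which the tool goes at most 62.5 mm and 10.7 degrees, less where a joint would pass 70% of its speed; a pose out of reach is approached as far as the arm can. A call with a gripper value outside its range is refused whole. The fingers move at their own pace and stop on an object; "grip_force" is the grip in N (left out, the last holds). Time passes only in rows, so rows that do not move let the fingers close. It gives the time, the measured TCP pose, the force and the opening at its end, in the units of the state.
- telemetry.observe(): the state, without advancing time (a new reading comes with each control period).
- vision.grab_frame(name): name is "scene" or "side" or "wrist"; returns the picture (420x560x3 uint8, red, green, blue); there is no depth.
- vision.camera_info(name): a dict with "mtx" (3x3 intrinsics, pixels), "rvec" (rotation vector, rad) and "tvec" (3), from world to camera coordinates, as OpenCV has them. Camera axes: x right, y down, z forward; pixel columns grow to the right and rows downward; lengths in m; the calibration is good to about 2 mm. A picture is of the moment at which its call begins: read the wrist's pose just before it. camera_info takes no time and is no camera call; for the wrist camera it gives the pose at the moment of the call.
- workorder.job_done(): hands the job in, once; it reports no verdict.
The state is a dict: "clock": time; "qpos": joint angles; "qd": joint speeds; "joint_efforts": joint torques, N m; "position": TCP position; "tool_rot": TCP orientation; "force": force on the tool from outside, world axes, zero at the start; "moment": the same for the moment, N m; "grip_width": finger opening in m.
Only numpy, scipy, OpenCV 4.12 (cv2) and the standard library are available. Lean on these libraries where they do the work, as an engineer would, in place of code of your own. Each camera call takes 0.05 s, during which the arm holds its last target. There are 200 camera calls.

## Working session

There is one attempt and no reset: what is moved stays moved. The work goes in short steps, Python scripts to look and compute and a tool call to move; the robot and the scene stay as the last step left them, time stands still between calls to the robot, and variables do not carry over. Pictures are saved under pics/ and viewed, about 8 in all and at most 12, crops included, and the job is handed in when it is done.

Besides the shell and the picture viewer there is one more tool, called after "Emit:" as name([rows], argument=value, ...), one row to a line, values as JSON. play_rows: Moves the arm, as the interface text tells. Its arguments: {"type":"object","properties":{"deltas":{"type":"array","items":{"type":"array","items":{"type":"number"}}},"grip_force":{"type":"number"}},"required":["deltas"]}

```bash
mkdir -p pics
python3 - <<'E'
from workcell import telemetry, vision
import cv2,numpy as np
s=telemetry.observe();print({k:np.round(v,3).tolist() for k,v in s.items()})
ims=[]
for n in("scene","side"):
    c=vision.camera_info(n);R=cv2.Rodrigues(np.array(c["rvec"]))[0];print(n,np.round(c["mtx"],1).tolist(),(-R.T@np.ravel(c["tvec"])).round(3),R[2].round(2))
    im=vision.grab_frame(n)[:,:,::-1];cv2.imwrite(f"pics/{n}0.png",im);ims.append(im)
for n,i in zip("ab",ims): cv2.imwrite(f"pics/{n}.png",cv2.resize(i,(800,600)))
E
```

```text
{'clock': 0.0, 'qpos': [-1.394, 0.522, -0.036, 1.6, 0.021, 1.021, -0.113], 'qd': [0.002, -0.0, 0.001, 0.001, -0.0, -0.001, 0.0], 'joint_efforts': [0.001, -92.714, 1.98, -36.992, 0.018, 0.009, 0.0], 'position': [0.153, 0.606, 0.199], 'tool_rot': [-1.492, 1.57, -1.739], 'force': [-0.216, -0.198, -0.271], 'moment': [-0.008, 0.015, 0.047], 'grip_width': 0.085}
scene [[405.1, 0.0, 276.1], [0.0, 405.1, 211.1], [0.0, 0.0, 1.0]] [ 1.033 -0.35   0.846] [-0.45  0.44 -0.78]
side [[511.2, 0.0, 279.1], [0.0, 511.2, 210.5], [0.0, 0.0, 1.0]] [0.46  0.794 1.108] [ 0.14 -0.62 -0.77]
```

View pics/a.png

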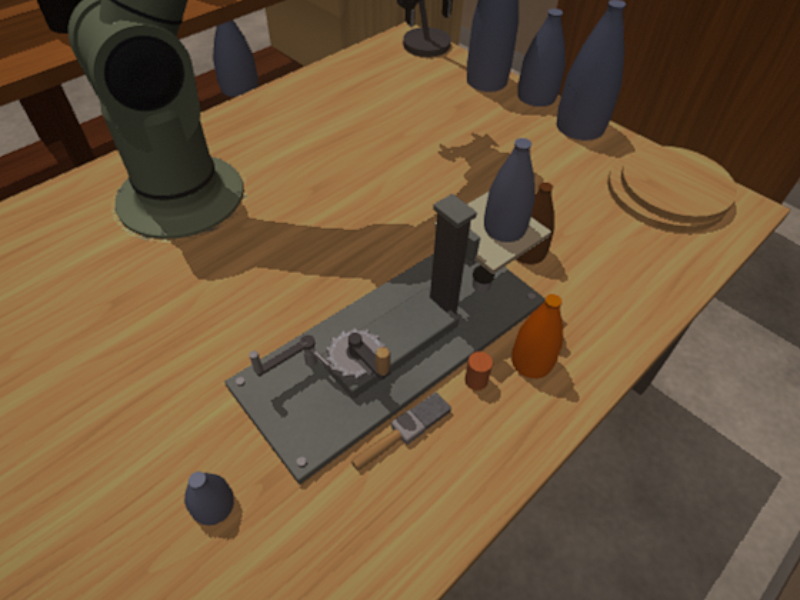

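View pics/b.png

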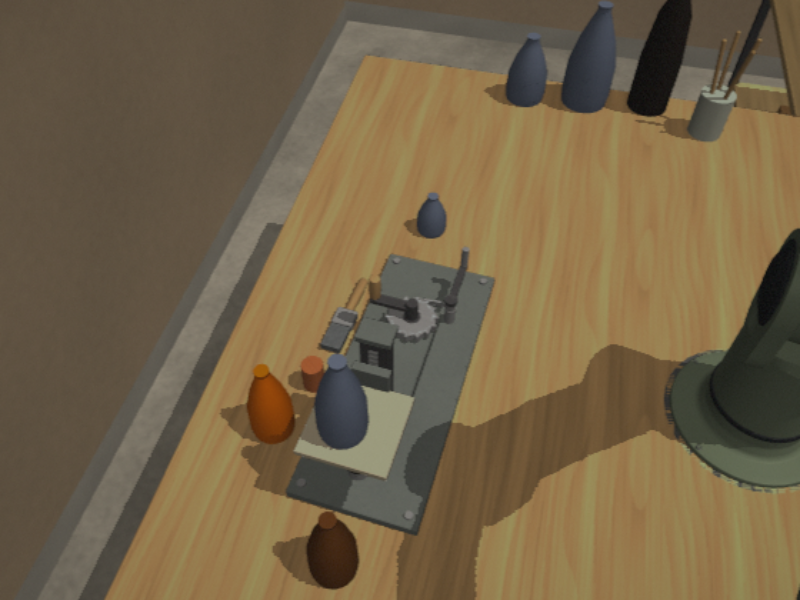

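Candidates in the 800x600 scene view:
- **Knob:** the wooden post at (383,360) on the crank arm. It could be confused with the brush handle (380,448) or the terracotta prop (480,370).
- **Peg:** the post at (256,362) on the lever end. It could be confused with the pivot post (308,345) or the hub (355,345).
- **Vase:** the blue-grey one on the platform at (512,195). The orange (540,340) and brown (540,225) ones are look-alikes.

I'll check these in a close crop.

Run:
```python
import cv2,numpy as np
a=cv2.imread("pics/scene0.png")[190:345,150:390]; b=cv2.imread("pics/side0.png")[165:380,195:355]
A=cv2.resize(a,None,fx=1.9,fy=1.9,interpolation=cv2.INTER_CUBIC);B=cv2.resize(b,None,fx=2.1,fy=2.1,interpolation=cv2.INTER_CUBIC)
c=np.zeros((600,800,3),np.uint8);c[:A.shape[0],:A.shape[1]]=A;c[:B.shape[0],460:460+B.shape[1]]=B
cv2.imwrite("pics/crop.png",np.clip(c*1.7,0,255))
```

```text
[ WARN:0@0.074] global loadsave.cpp:1063 imwrite_ Unsupported depth image for selected encoder is fallbacked to CV_8U.
```

View pics/crop.png

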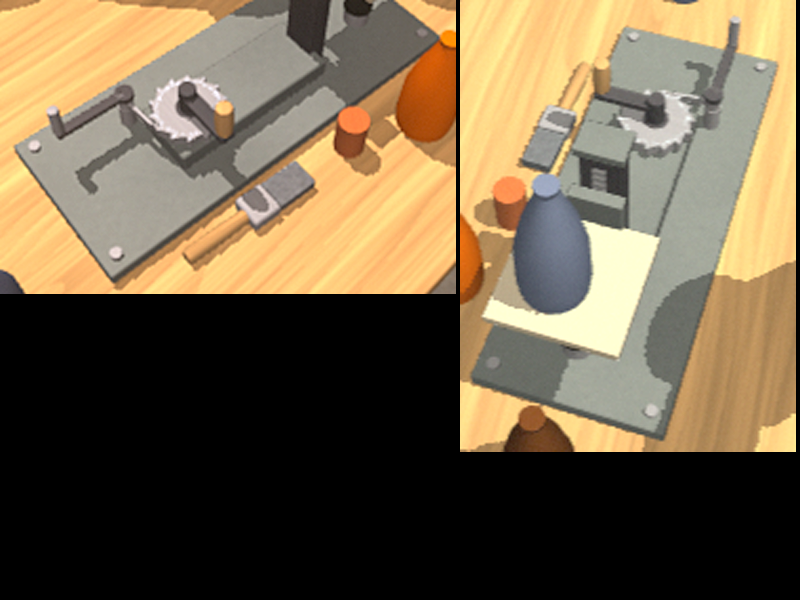

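```bash
cat > h.py <<'E'
import cv2,numpy as np
from workcell import vision
def ray(n,uv,z):
    c=vision.camera_info(n);R=cv2.Rodrigues(np.array(c["rvec"]))[0];o=-R.T@np.ravel(c["tvec"])
    d=R.T@np.linalg.inv(c["mtx"])@[*uv,1];return (o+d*(z-o[2])/d[2])[:2]
E
python3 - <<'E'
from h import *
S=lambda x,y:("scene",(150+x/1.9,190+y/1.9)); D=lambda x,y:("side",(195+(x-460)/2.1,165+y/2.1))
P=[(S(15,148),.02,(-.12,-.185)),(S(112,272),.02,(.1,-.185)),(S(440,38),.02,(.1,.365)),(D(628,28),.02,(.1,-.185)),(D(777,64),.02,(-.12,-.185)),(D(665,433),.02,(-.12,.365)),(D(473,380),.02,(.1,.365)),
(S(187,90),.108,(0,0)),(D(656,97),.108,(0,0)),(S(124,94),.08,(-.06,-.052)),(D(713,97),.08,(-.06,-.052))]
W=np.array([ray(*s,z) for s,z,_ in P]);H=np.array([p for *_,p in P])
n=9
Hc=H[:n]-H[:n].mean(0);Wc=W[:n]-W[:n].mean(0)
M=Hc.T@Wc;t=np.arctan2(M[0,1]-M[1,0],M[0,0]+M[1,1]);R=np.array([[np.cos(t),-np.sin(t)],[np.sin(t),np.cos(t)]])
o=W[:n].mean(0)-R@H[:n].mean(0);print("yaw",t,"o",o);print(((W-(H@R.T+o))*1000).round(1).tolist())
for nm,s,z in(("knob",S(225,104),.151),("knob",D(602,61),.151),("peg",S(54,111),.125),("peg",D(735,21),.125)):
    w=ray(*s,z);print(nm,w.round(4),(R.T@(w-o)).round(4))
print("pivot",R@[-.06,-.052]+o)
E
```

```text
yaw -0.07195549320693276 o [ 0.61401775 -0.02047684]
[[7.3, -1.2], [-3.7, 3.3], [3.5, -6.7], [-7.1, 4.8], [0.8, 5.9], [-0.0, -3.3], [-5.5, 3.0], [3.8, -3.3], [0.9, -2.5], [3.7, -2.7], [-0.2, 5.3]]
knob [ 0.6845 -0.0251] [0.0706 0.0005]
knob [ 0.6829 -0.027 ] [ 0.0692 -0.0016]
peg [ 0.5468 -0.1585] [-0.0571 -0.1425]
peg [ 0.5421 -0.155 ] [-0.062  -0.1394]
pivot [ 0.55043455 -0.06802867]
```

Emit:
play_rows([
  [0, 0, 55, 0, 0, 0, 85],
  [0, 0, 55, 0, 0, 0, 60],
  [0, 0, 55, 0, 0, 0, 30],
  [0, 0, 56, 0, 0, 0, 0],
  [37, -39, 0, 0, 0, 0, 0],
  [37, -39, 0, 0, 0, 0, 0],
  [37, -39, 0, 0, 0, 0, 0],
  [36, -39, 0, 0, 0, 0, 0],
], grip_force=25)

```text
clock: 1.1
position: [0.3007, 0.4485, 0.4203]
tool_rot: [-1.859, 1.57, -2.106]
force: [0.1, 0.5, -0.4]
grip_width: 0.0002
```

Emit:
play_rows([
  [37, -38, 0, 0, 0, 0, 0],
  [38, -37, 0, 0, 0, 0, 0],
  [38, -37, 0, 0, 0, 0, 0],
  [37, -38, 0, 0, 0, 0, 0],
  [25, -45, 0, 0, 0, 0, 0],
  [25, -45, 0, 0, 0, 0, 0],
  [25, -45, 0, 0, 0, 0, 0],
  [25, -45, 0, 0, 0, 0, 0],
])

```text
clock: 2.1
position: [0.5502, 0.1185, 0.4204]
tool_rot: [-2.769, 1.571, -3.015]
force: [0.1, 1.0, -0.8]
grip_width: 0.0
```

Emit:
play_rows([
  [7, -50, 0, 0, 0, 0, 0],
  [6, -50, 0, 0, 0, 0, 0],
  [5, -50, 0, 0, 0, 0, 0],
  [5, -50, 0, 0, 0, 0, 0],
  [4, -40, 0, 0, 0, 0, 0],
  [0, -40, 0, 0, 0, 0, 0],
  [0, 0, 0, 0, 0, 0, 0],
  [0, 0, 0, 0, 0, 0, 0],
])

```text
clock: 3.1
position: [0.5767, -0.1594, 0.4202]
tool_rot: [2.719, 1.57, 2.472]
force: [0.3, 0.2, 0.1]
grip_width: 0.0001
```

Emit:
play_rows([
  [0, 0, -55, 0, 0, 0, 0],
  [0, 0, -55, 0, 0, 0, 0],
  [0, 0, -55, 0, 0, 0, 0],
  [0, 0, -55, 0, 0, 0, 0],
  [0, 0, -40, 0, 0, 0, 0],
  [0, 0, -30, 0, 0, 0, 0],
  [0, 0, -20, 0, 0, 0, 0],
  [0, 0, -13, 0, 0, 0, 0],
])

```text
clock: 4.1
position: [0.5767, -0.1586, 0.0966]
tool_rot: [2.77, 1.57, 2.524]
force: [-0.5, -1.2, 0.3]
grip_width: -0.0
```

Run:
```python
from h import *
ims=[vision.grab_frame(n)[:,:,::-1] for n in("scene","side")]
a=ims[0][190:345,130:290];b=ims[1][150:280,240:370]
A=cv2.resize(a,(480,465));B=cv2.resize(b,(320,320));c=np.zeros((465,800,3),np.uint8);c[:,:480]=A;c[:320,480:]=B
cv2.imwrite("pics/push.png",cv2.convertScaleAbs(c,alpha=1.7))
```

```text
(no output)
```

View pics/push.png

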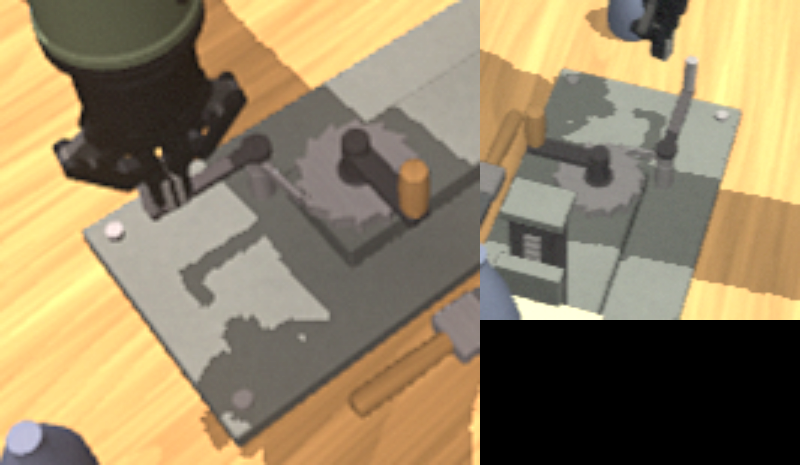

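Emit:
play_rows([
  [-7, 0, 0, 0, 0, 0, 0],
  [-6, 0, 0, 0, 0, 0, 0],
  [-5, 0, 0, 0, 0, 0, 0],
  [-5, 1, 0, 0, 0, 0, 0],
  [-5, 1, 0, 0, 0, 0, 0],
  [-5, 1, 0, 0, 0, 0, 0],
  [-5, 2, 0, 0, 0, 0, 0],
])

```text
clock: 5.08
position: [0.5383, -0.1549, 0.0975]
tool_rot: [-2.807, 1.571, -3.054]
force: [0.8, -0.3, -0.6]
grip_width: -0.0001
```

Emit:
play_rows([
  [-5, 2, 0, 0, 0, 0, 0],
  [-5, 2, 0, 0, 0, 0, 0],
  [-5, 2, 0, 0, 0, 0, 0],
])

```text
clock: 5.45
position: [0.5234, -0.1488, 0.0975]
tool_rot: [-2.367, 1.571, -2.614]
force: [0.1, 0.0, 0.0]
grip_width: -0.0
```

Emit:
play_rows([
  [-4, 2, 0, 0, 0, 0, 0],
  [-3, 2, 0, 0, 0, 0, 0],
])

```text
clock: 5.7
position: [0.5165, -0.1448, 0.0975]
tool_rot: [0.067, 1.571, -0.18]
force: [0.7, 0.1, 0.5]
grip_width: -0.0001
```

Run:
```python
from h import *
ims=[vision.grab_frame(n)[:,:,::-1] for n in("scene","side")]
a=ims[0][190:345,130:290];b=ims[1][150:280,240:370]
A=cv2.resize(a,(480,465));B=cv2.resize(b,(320,320));c=np.zeros((465,800,3),np.uint8);c[:,:480]=A;c[:320,480:]=B
cv2.imwrite("pics/push2.png",cv2.convertScaleAbs(c,alpha=1.7))
```

```text
(no output)
```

View pics/push2.png

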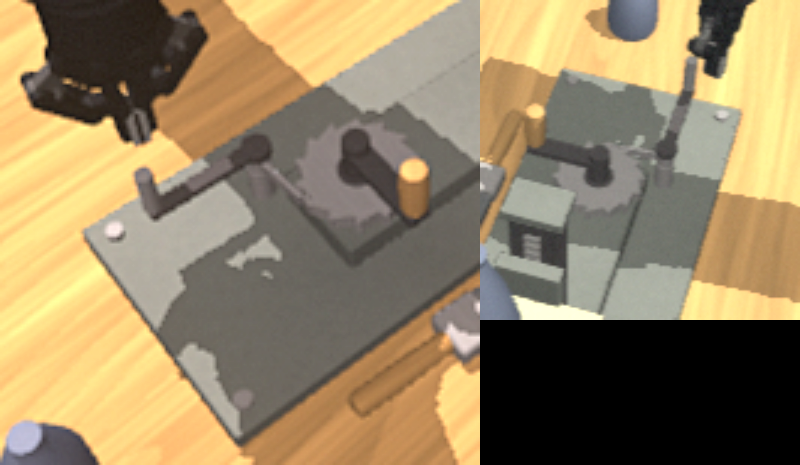

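Run:
```python
from h import *
from workcell import telemetry
p=np.array(telemetry.observe()["position"]);print(p)
for n,(u0,v0,k,x0) in(("scene",(130,190,3,0)),("side",(240,150,320/130,480))):
    c=vision.camera_info(n)
    for nm,q in(("tcp",p),("pegtop",[.5445,-.157,.125]),("pegbase",[.5445,-.157,.081]),("pivot",[.5504,-.068,.081]),("hub",[.614,-.0205,.108])):
        u=cv2.projectPoints(np.array([q],float),np.array(c["rvec"]),np.array(c["tvec"]),np.array(c["mtx"]),None)[0].ravel();print(n,nm,((u-[u0,v0])*k+[x0,0]).round())
```

```text
[ 0.51648803 -0.14472195  0.09751933]
scene tcp [143. 161.]
scene pegtop [145. 172.]
scene pegbase [155. 206.]
scene pivot [255. 143.]
scene hub [355. 137.]
side tcp [711.  90.]
side pegtop [690.  60.]
side pegbase [686.  87.]
side pivot [667. 146.]
side hub [599. 153.]
```

Run:
```python
from h import *
ims=[vision.grab_frame(n)[:,:,::-1] for n in("scene","side","wrist")]
a=ims[0][195:265,150:220];b=ims[1][150:220,300:370]
A=cv2.resize(a,(400,400),interpolation=cv2.INTER_CUBIC);B=cv2.resize(b,(400,400),interpolation=cv2.INTER_CUBIC)
c=np.hstack([A,B]);w=np.zeros((200,800,3),np.uint8);w[:,:266]=cv2.resize(ims[2],(266,200))
cv2.imwrite("pics/tip.png",cv2.convertScaleAbs(np.vstack([c,w]),alpha=2))
P=[];
for n,uv in(("scene",(176.7,237.7)),("side",(334.7,180.9))):
    for z in(.1,.12,.14):print(n,z,ray(n,uv,z).round(4))
```

```text
scene 0.1 [ 0.5035 -0.1378]
scene 0.12 [ 0.5177 -0.1435]
scene 0.14 [ 0.5319 -0.1492]
side 0.1 [ 0.5175 -0.163 ]
side 0.12 [ 0.5163 -0.1441]
side 0.14 [ 0.5152 -0.1251]
```

View pics/tip.png

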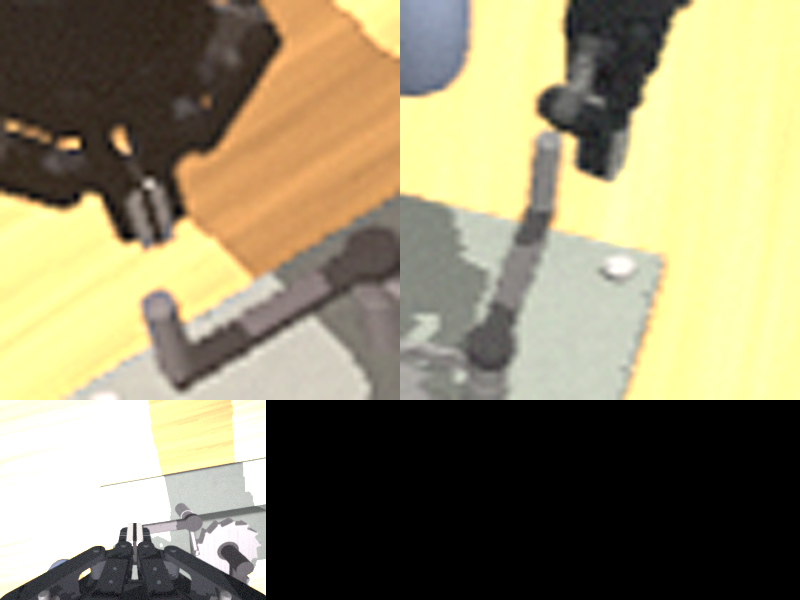

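Emit:
play_rows([
  [0, 0, 20, 0, 0, 0, 0],
  [20, -5, 0, 0, 0, 0, 0],
  [20, -5, 0, 0, 0, 0, 0],
  [20, -5, 0, 0, 0, 0, 0],
  [2, 0, -15, 0, 0, 0, 0],
  [0, 0, -15, 0, 0, 0, 0],
  [0, 0, -15, 0, 0, 0, 0],
  [0, 0, 0, 0, 0, 0, 0],
])

```text
clock: 6.95
position: [0.5776, -0.1597, 0.0711]
tool_rot: [-3.057, 1.568, 2.979]
force: [-0.3, 0.3, 0.1]
grip_width: -0.0002
```

Emit:
play_rows([
  [-6, 0, 0, 0, 0, 0, 0],
  [-5, 0, 0, 0, 0, 0, 0],
  [-4, 0, 0, 0, 0, 0, 0],
  [-4, 0, 0, 0, 0, 0, 0],
])

```text
clock: 7.45
position: [0.5598, -0.16, 0.0729]
tool_rot: [0.139, 1.57, -0.108]
force: [1.8, 0.2, -0.1]
grip_width: -0.0001
```

Emit:
play_rows([
  [-4, 0, 0, 0, 0, 0, 0],
  [-4, 1, 0, 0, 0, 0, 0],
  [-4, 1, 0, 0, 0, 0, 0],
])

```text
clock: 7.82
position: [0.5476, -0.1583, 0.0726]
tool_rot: [-0.734, 1.57, -0.981]
force: [2.0, -2.8, 1.3]
grip_width: 0.0002
```

Emit:
play_rows([
  [-5, 1, 0, 0, 0, 0, 0],
  [-5, 1, 0, 0, 0, 0, 0],
  [-5, 1, 0, 0, 0, 0, 0],
  [-5, 2, 0, 0, 0, 0, 0],
])

```text
clock: 8.32
position: [0.5275, -0.1525, 0.0725]
tool_rot: [1.641, 1.571, 1.394]
force: [4.2, 2.0, 1.1]
grip_width: 0.0001
```

Emit:
play_rows([
  [-4, 2, 0, 0, 0, 0, 0],
  [-4, 2, 0, 0, 0, 0, 0],
])

```text
clock: 8.57
position: [0.5195, -0.1487, 0.0725]
tool_rot: [0.481, 1.571, 0.234]
force: [4.0, 1.9, 0.9]
grip_width: -0.0002
```

Emit:
play_rows([
  [-3, 1, 0, 0, 0, 0, 0],
  [-2, 1, 0, 0, 0, 0, 0],
])

```text
clock: 8.82
position: [0.5147, -0.1466, 0.0725]
tool_rot: [0.953, 1.57, 0.706]
force: [5.2, 2.2, -0.6]
grip_width: 0.0002
```

```bash
cat > look.py <<'E'
from h import *
import sys
ims=[vision.grab_frame(n)[:,:,::-1] for n in("scene","side")]
a=ims[0][190:345,130:290];b=ims[1][150:280,240:370]
A=cv2.resize(a,(480,465));B=cv2.resize(b,(320,320));c=np.zeros((465,800,3),np.uint8);c[:,:480]=A;c[:320,480:]=B
cv2.imwrite(f"pics/{sys.argv[1]}.png",cv2.convertScaleAbs(c,alpha=1.7))
E
python3 look.py push3
```

```text
(no output)
```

View pics/push3.png

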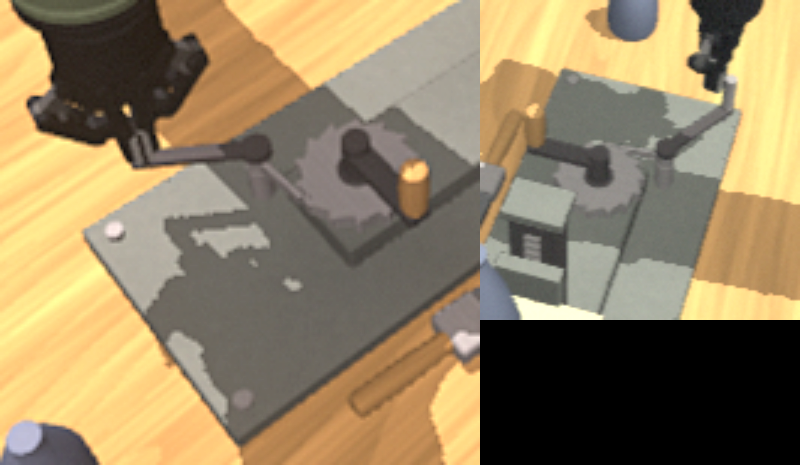

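Emit:
play_rows([
  [-2, 1, 0, 0, 0, 0, 0],
  [-2, 1, 0, 0, 0, 0, 0],
])

```text
clock: 9.18
position: [0.5109, -0.1447, 0.0725]
tool_rot: [0.497, 1.57, 0.25]
force: [5.8, 2.6, -2.2]
grip_width: -0.0001
```

Emit:
play_rows([
  [-2, 1, 0, 0, 0, 0, 0],
  [-1, 1, 0, 0, 0, 0, 0],
])

```text
clock: 9.43
position: [0.5104, -0.1441, 0.0729]
tool_rot: [-0.171, 1.565, -0.418]
force: [22.4, -9.6, -16.9]
grip_width: 0.0001
```

Run:
```python
from h import *
w=ray("side",(342,182.5),.125);t=-.072;R=np.array([[np.cos(t),-np.sin(t)],[np.sin(t),np.cos(t)]])
h=R.T@(w-[.614,-.0205])-[-.06,-.052];print(w,h,np.hypot(*h),np.arctan2(-h[0],-h[1]))
```

```text
[ 0.49646868 -0.13821936] [-0.04875834 -0.07386931] 0.08851017264689019 0.5834163097876054
```

Emit:
play_rows([
  [6, -3, 0, 0, 0, 0, 0],
  [8, -5, 0, 0, 0, 0, 0],
  [0, 0, 60, 0, 0, 0, 0],
  [0, 0, 60, 0, 0, 0, 20],
  [40, 30, 20, 0, 0, 0, 60],
  [40, 30, 0, 0, 0, 0, 60],
  [40, 30, 0, 0, 0, 0, 60],
  [30, 20, 0, 0, 0, 0, 60],
])

```text
clock: 10.42
position: [0.6728, -0.0394, 0.212]
tool_rot: [-2.995, 1.57, 3.042]
force: [-0.2, -0.3, -0.3]
grip_width: 0.0599
```

```bash
python3 - <<'E'
from workcell import telemetry
import numpy as np
from scipy.spatial.transform import Rotation as Ro
s=telemetry.observe();p=s["position"];print(p,s["force"],s["qpos"],([.6838,-.0258,.09]-np.array(p))*1000);print(Ro.from_euler("xyz",s["tool_rot"]).as_matrix().round(3))
E
python3 look.py lev
```

```text
[ 0.67279186 -0.03942379  0.21200271] [-0.18931977 -0.32634623 -0.31813618] [-0.25205043  0.61947106  0.36568712  1.45689929 -0.23405028  1.10946091
  1.48125897] [  11.00814014   13.62378681 -122.00271378]
[[-0.001  0.243  0.97 ]
 [ 0.     0.97  -0.243]
 [-1.    -0.    -0.001]]
```

View pics/lev.png

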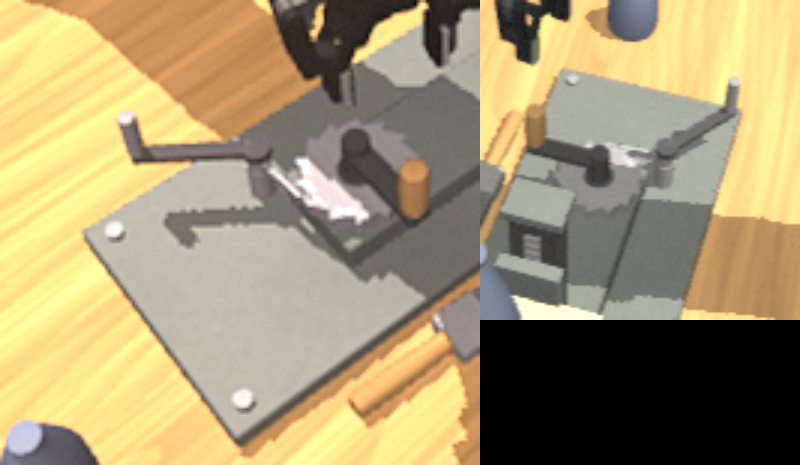

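Emit:
play_rows([
  [11, 14, 0, 0, 0, 0, 60],
  [0, 0, -30, 0, 0, 0, 60],
  [0, 0, -30, 0, 0, 0, 60],
  [0, 0, -25, 0, 0, 0, 60],
  [0, 0, -20, 0, 0, 0, 60],
  [0, 0, -17, 0, 0, 0, 60],
  [0, 0, 0, 0, 0, 0, 60],
])

```text
clock: 11.4
position: [0.6822, -0.0269, 0.0895]
tool_rot: [-2.857, 1.569, -3.104]
force: [-0.1, 0.5, 1.2]
grip_width: 0.0601
```

Emit:
play_rows([
  [0, 0, 0, 0, 0, 0, 40],
  [0, 0, 0, 0, 0, 0, 25],
  [0, 0, 0, 0, 0, 0, 15],
  [0, 0, 0, 0, 0, 0, 10],
  [0, 0, 0, 0, 0, 0, 10],
], grip_force=40)

```text
clock: 12.02
position: [0.6832, -0.0278, 0.0916]
tool_rot: [-0.263, 1.569, -0.511]
force: [-1.1, -3.9, 5.9]
grip_width: 0.0208
```

Emit:
play_rows([
  [0, 3, 0, 0, 0, 0, 10],
  [0, 3, 0, 0, 0, 0, 10],
  [0, 3, 0, 0, 0, 0, 10],
  [-0.5, 3, 0, 0, 0, 0, 10],
  [-0.5, 3, 0, 0, 0, 0, 10],
  [0, 0, 0, 0, 0, 0, 10],
  [0, 0, 0, 0, 0, 0, 10],
])

```text
clock: 12.9
position: [0.6823, -0.0129, 0.0916]
tool_rot: [-0.208, 1.569, -0.455]
force: [-0.3, -3.2, 4.8]
grip_width: 0.0211
```

```bash
python3 look.py wound; python3 -c "
from workcell import telemetry
s=telemetry.observe();print(s['position'],s['force'],s['grip_width'])"
```

```text
[ 0.68234024 -0.01284595  0.09154969] [-0.33648785 -4.56379799  5.77639697] 0.02062359662801297
```

View pics/wound.png

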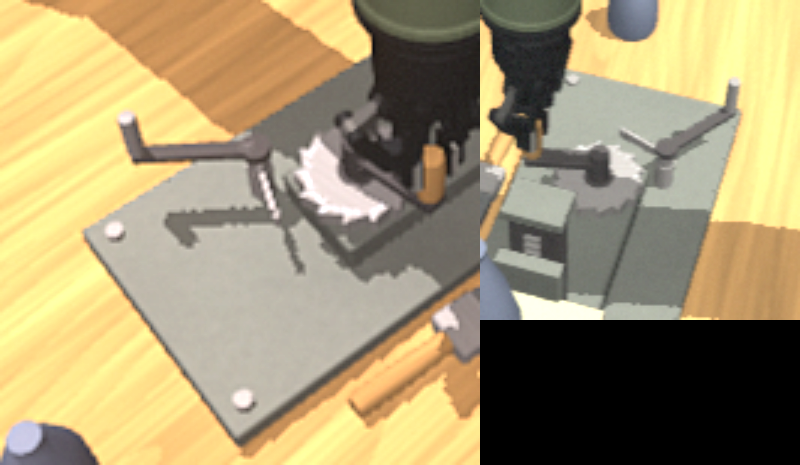

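Run:
```python
from h import *
a=cv2.imread("pics/scene0.png")[150:230,290:390];b=vision.grab_frame("scene")[150:230,290:390,::-1]
cv2.imwrite("pics/cap.png",cv2.convertScaleAbs(np.hstack([cv2.resize(x,(400,320),interpolation=cv2.INTER_CUBIC) for x in(a,b)]),alpha=2))
c=vision.camera_info("scene")
for z in(.05,.06,.07,.08,.09):
    u=cv2.projectPoints(np.array([[.635,.274,z]]),np.array(c["rvec"]),np.array(c["tvec"]),np.array(c["mtx"]),None)[0].ravel();print(z,((u-[290,150])*4).round())
for c in np.arange(-.18,3.7,.08):
    th=-.072-c;print(round(c,2),(1000*np.array([.614+.0695*np.cos(th),-.0205+.0695*np.sin(th)])).round(1),end=' ')
```

```text
0.05 [192. 164.]
0.06 [194. 153.]
0.07 [196. 143.]
0.08 [198. 133.]
0.09 [200. 122.]
-0.18 [683.1 -13. ] -0.1 [683.5 -18.6] -0.02 [683.4 -24.1] 0.06 [682.9 -29.6] 0.14 [681.9 -35.1] 0.22 [680.6 -40.5] 0.3 [678.7 -45.8] 0.38 [676.5 -50.9] 0.46 [673.9 -55.8] 0.54 [670.9 -60.4] 0.62 [667.5 -64.8] 0.7 [663.8 -69. ] 0.78 [659.8 -72.8] 0.86 [655.4 -76.3] 0.94 [650.8 -79.4] 1.02 [646.  -82.2] 1.1 [641.  -84.5] 1.18 [635.8 -86.5] 1.26 [630.4 -88. ] 1.34 [625.  -89.1] 1.42 [619.5 -89.8] 1.5 [613.9 -90. ] 1.58 [608.4 -89.8] 1.66 [602.8 -89.1] 1.74 [597.4 -88. ] 1.82 [592.1 -86.4] 1.9 [586.9 -84.5] 1.98 [581.8 -82.1] 2.06 [577.  -79.3] 2.14 [572.4 -76.2] 2.22 [568.1 -72.7] 2.3 [564.1 -68.9] 2.38 [560.4 -64.7] 2.46 [557.  -60.3] 2.54 [554.  -55.6] 2.62 [551.4 -50.7] 2.7 [549.2 -45.6] 2.78 [547.4 -40.3] 2.86 [546. -35.] 2.94 [545.1 -29.5] 3.02 [544.6 -23.9] 3.1 [544.5 -18.4] 3.18 [544.9 -12.8] 3.26 [545.8  -7.3] 3.34 [547.   -1.9] 3.42 [548.7   3.4] 3.5 [550.8   8.5] 3.58 [553.4  13.5] 3.66 [556.3  18.2]
```

View pics/cap.png

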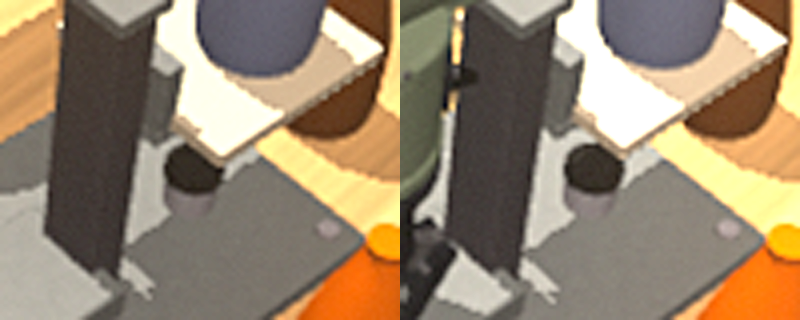

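Emit:
play_rows([
  [0.4, -5.6, 0, 0, 0, 0, 10],
  [-0.1, -5.5, 0, 0, 0, 0, 10],
  [-0.5, -5.5, 0, 0, 0, 0, 10],
  [-1, -5.5, 0, 0, 0, 0, 10],
], grip_force=60)

```text
clock: 13.55
position: [0.6821, -0.0351, 0.0917]
tool_rot: [0.008, 1.567, -0.239]
force: [7.4, -4.4, 3.9]
grip_width: 0.0201
```

Emit:
play_rows([
  [-1.3, -5.4, 0, 0, 0, 0, 10],
  [-1.9, -5.3, 0, 0, 0, 0, 10],
  [-2.2, -5.1, 0, 0, 0, 0, 10],
  [-2.6, -4.9, 0, 0, 0, 0, 10],
])

```text
clock: 14.05
position: [0.6745, -0.0569, 0.0918]
tool_rot: [-0.188, 1.565, -0.436]
force: [9.9, -9.4, 1.9]
grip_width: 0.02
```

Emit:
play_rows([
  [-2.5, -4.9, 0, 0, 0, 0, 10],
  [-2.9, -4.8, 0, 0, 0, 0, 10],
  [-3.3, -4.5, 0, 0, 0, 0, 10],
  [-3.8, -4.0, 0, 0, 0, 0, 10],
])

```text
clock: 14.55
position: [0.661, -0.0749, 0.0917]
tool_rot: [-0.335, 1.567, -0.582]
force: [2.3, -7.8, 6.8]
grip_width: 0.0201
```

Emit:
play_rows([
  [-4.4, -3.5, 0, 0, 0, 0, 10],
  [-4.6, -3.1, 0, 0, 0, 0, 10],
  [-4.8, -2.8, 0, 0, 0, 0, 10],
  [-5, -2.3, 0, 0, 0, 0, 10],
])

```text
clock: 15.05
position: [0.6419, -0.0875, 0.0917]
tool_rot: [-0.559, 1.567, -0.808]
force: [2.6, -11.0, 7.4]
grip_width: 0.0203
```

Emit:
play_rows([
  [-5.2, -2.4, 0, 0, 0, 0, 10],
  [-5.4, -1.9, 0, 0, 0, 0, 10],
  [-5.4, -1.4, 0, 0, 0, 0, 10],
  [-5.5, -1, 0, 0, 0, 0, 10],
])

```text
clock: 15.55
position: [0.6199, -0.0935, 0.0916]
tool_rot: [-0.665, 1.568, -0.914]
force: [-3.0, -7.9, 11.1]
grip_width: 0.0203
```

Emit:
play_rows([
  [-5.6, -0.4, 0, 0, 0, 0, 10],
  [-5.5, 0.1, 0, 0, 0, 0, 10],
  [-5.6, 0.6, 0, 0, 0, 0, 10],
  [-5.4, 1.1, 0, 0, 0, 0, 10],
])

```text
clock: 16.05
position: [0.5973, -0.0919, 0.0915]
tool_rot: [-0.945, 1.569, -1.193]
force: [-6.4, -7.9, 13.7]
grip_width: 0.0201
```

```bash
cat > cen.py <<'E'
import numpy as np
from scipy.optimize import least_squares as L
P=np.array([(682.3,-12.9),(682.1,-35.1),(674.5,-56.9),(661,-74.9),(641.9,-87.5)])
print(L(lambda c:np.hypot(*(P-c).T)-70,[614,-20]).x)
E
python3 cen.py
```

```text
[613.05644873 -23.71681985]
```

Run:
```python
import numpy as np
c=np.arange(1.725,3.7,.08);th=-.072-c;P=np.c_[613+70*np.cos(th),-24+70*np.sin(th)]
print(P[0].round(1))
for a,p,d in zip(c[1:],P[1:],np.diff(P,axis=0)):print(round(a,3),p.round(1),d.round(1).tolist())
```

```text
[597.3 -92.2]
1.805 [591.9 -90.7] [-5.4, 1.5]
1.885 [586.6 -88.8] [-5.3, 1.9]
1.965 [581.5 -86.5] [-5.1, 2.3]
2.045 [576.6 -83.8] [-4.9, 2.7]
2.125 [572.  -80.7] [-4.7, 3.1]
2.205 [567.6 -77.3] [-4.4, 3.5]
2.285 [563.5 -73.5] [-4.1, 3.8]
2.365 [559.7 -69.3] [-3.8, 4.1]
2.445 [556.2 -64.9] [-3.5, 4.4]
2.525 [553.1 -60.3] [-3.1, 4.7]
2.605 [550.4 -55.4] [-2.7, 4.9]
2.685 [548.1 -50.3] [-2.3, 5.1]
2.765 [546.2 -45. ] [-1.9, 5.3]
2.845 [544.8 -39.6] [-1.5, 5.4]
2.925 [543.7 -34.1] [-1.0, 5.5]
3.005 [543.1 -28.5] [-0.6, 5.6]
3.085 [543.  -22.9] [-0.1, 5.6]
3.165 [543.3 -17.3] [0.3, 5.6]
3.245 [544.1 -11.8] [0.8, 5.5]
3.325 [545.3  -6.3] [1.2, 5.5]
3.405 [546.9  -1. ] [1.6, 5.4]
3.485 [549.    4.2] [2.1, 5.2]
3.565 [551.4   9.3] [2.5, 5.0]
3.645 [554.3  14.1] [2.9, 4.8]
```

Emit:
play_rows([
  [-5.5, 1.2, 0.3, 0, 0, 0, 10],
  [-5.4, 1.7, 0.3, 0, 0, 0, 10],
  [-5.2, 2.1, 0.3, 0, 0, 0, 10],
  [-5, 2.6, 0, 0, 0, 0, 10],
])

```text
clock: 16.55
position: [0.5755, -0.0829, 0.0917]
tool_rot: [-2.684, 1.57, -2.932]
force: [-5.3, -2.2, 5.4]
grip_width: 0.0203
```

Emit:
play_rows([
  [-4.7, 3.1, 0.3, 0, 0, 0, 10],
  [-4.4, 3.5, 0.3, 0, 0, 0, 10],
  [-4.1, 3.8, 0, 0, 0, 0, 10],
])

```text
clock: 16.92
position: [0.5621, -0.0718, 0.0918]
tool_rot: [-3.06, 1.569, 2.976]
force: [-4.8, -0.2, -2.8]
grip_width: 0.02
```

Emit:
play_rows([
  [-3.9, 4.1, 0, 0, 0, 0, 10],
  [-3.6, 4.4, 0, 0, 0, 0, 10],
  [-3.1, 4.7, 0, 0, 0, 0, 10],
  [-2.7, 4.9, 0, 0, 0, 0, 10],
])

```text
clock: 17.42
position: [0.5496, -0.0533, 0.0918]
tool_rot: [2.919, 1.57, 2.673]
force: [-4.4, 2.0, -6.8]
grip_width: 0.0202
```

Emit:
play_rows([
  [-2.3, 5.1, 0, 0, 0, 0, 10],
  [-1.9, 5.3, 0, 0, 0, 0, 10],
  [-1.5, 5.4, 0, 0, 0, 0, 10],
])

```text
clock: 17.8
position: [0.5445, -0.0374, 0.0919]
tool_rot: [0.565, 1.57, 0.318]
force: [0.4, 3.0, -11.9]
grip_width: 0.0199
```

Emit:
play_rows([
  [-1, 5.5, -0.5, 0, 0, 0, 10],
  [-0.6, 5.6, -0.5, 0, 0, 0, 10],
  [0, 0, 0, 0, 0, 0, 10],
])

```text
clock: 18.18
position: [0.5433, -0.0262, 0.0917]
tool_rot: [0.581, 1.569, 0.335]
force: [-3.4, 4.1, 4.7]
grip_width: 0.0202
```

Emit:
play_rows([
  [0, 0, 0, 0, 0, 0, 23],
  [0, 0, 0, 0, 0, 0, 25],
  [0, 0, 0, 0, 0, 0, 27],
  [0, 0, 0, 0, 0, 0, 29],
  [0, 0, 0, 0, 0, 0, 31],
  [0, 0, 0, 0, 0, 0, 31],
], grip_force=30)

```text
clock: 18.92
position: [0.5427, -0.027, 0.0909]
tool_rot: [-2.037, 1.571, -2.283]
force: [0.6, 3.0, -2.2]
grip_width: 0.0311
```

```bash
python3 -c "
from workcell import telemetry
from h import *
b=vision.grab_frame('scene')[120:280,210:400,::-1];s=telemetry.observe();print(s['position'],s['force'],s['grip_width'])
cv2.imwrite('pics/lean.png',cv2.convertScaleAbs(cv2.resize(b,(760,640))[:600],alpha=1.8))"
```

```text
[ 0.54266508 -0.02696177  0.09093969] [ 0.57954813  3.26155011 -1.13204418] 0.031160724775954274
```

View pics/lean.png

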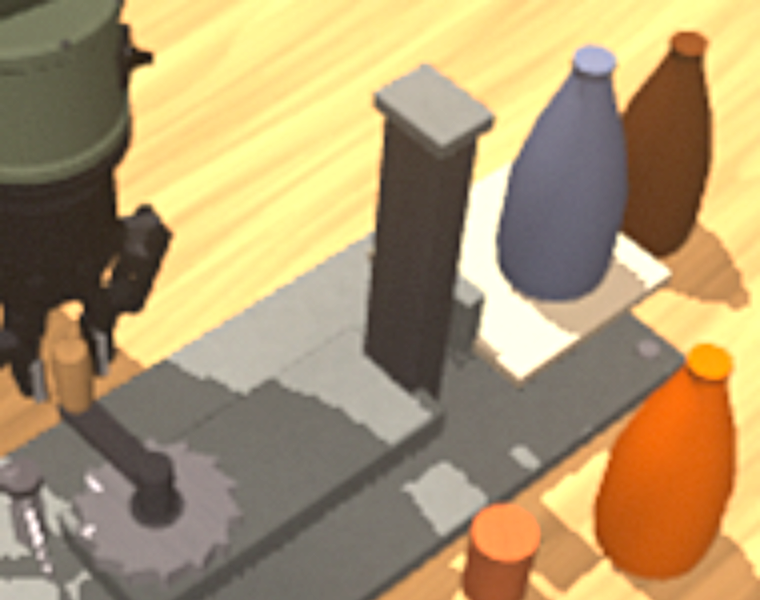

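Emit:
play_rows([
  [0.1, 3, 0, 0, 0, 0, 31],
  [0.3, 3, 0, 0, 0, 0, 31],
])

```text
clock: 19.23
position: [0.5431, -0.0207, 0.091]
tool_rot: [-2.485, 1.571, -2.732]
force: [0.9, 3.4, -2.0]
grip_width: 0.0312
```

Emit:
play_rows([
  [0.4, 2.5, 0, 0, 0, 0, 31],
  [0, 0, 0, 0, 0, 0, 31],
])

```text
clock: 19.48
position: [0.5435, -0.0181, 0.091]
tool_rot: [2.089, 1.571, 1.842]
force: [0.5, 4.0, -1.5]
grip_width: 0.031
```

Emit:
play_rows([
  [0.5, 3, 0, 0, 0, 0, 31],
  [0.6, 3, 0, 0, 0, 0, 31],
])

```text
clock: 19.73
position: [0.5446, -0.0123, 0.091]
tool_rot: [-1.976, 1.571, -2.223]
force: [0.7, 2.9, -2.6]
grip_width: 0.031
```

Emit:
play_rows([
  [0.7, 2.5, 0, 0, 0, 0, 31],
  [0, 0, 0, 0, 0, 0, 31],
])

```text
clock: 19.98
position: [0.5454, -0.0096, 0.091]
tool_rot: [1.54, 1.571, 1.294]
force: [0.3, 4.6, -2.4]
grip_width: 0.031
```

Still loaded, at c ≈ 3.35.

Emit:
play_rows([
  [0.7, 2.5, 0, 0, 0, 0, 31],
  [0.8, 2.5, 0, 0, 0, 0, 31],
])

```text
clock: 20.23
position: [0.5469, -0.0048, 0.091]
tool_rot: [-1.021, 1.571, -1.268]
force: [0.4, 4.0, -2.5]
grip_width: 0.0311
```

Emit:
play_rows([
  [0.8, 2, 0, 0, 0, 0, 31],
  [0, 0, 0, 0, 0, 0, 31],
])

```text
clock: 20.48
position: [0.5477, -0.0027, 0.091]
tool_rot: [2.013, 1.571, 1.766]
force: [0.6, 4.4, -1.6]
grip_width: 0.031
```

Emit:
play_rows([
  [0.9, 2.5, 0, 0, 0, 0, 31],
  [1, 2.5, 0, 0, 0, 0, 31],
])

```text
clock: 20.72
position: [0.5495, 0.0017, 0.091]
tool_rot: [-1.38, 1.57, -1.627]
force: [0.3, -0.1, -0.0]
grip_width: 0.0312
```

Emit:
play_rows([
  [0.8, 2, 0, 0, 0, 0, 31],
  [0, 0, 0, 0, 0, 0, 31],
])

```text
clock: 20.98
position: [0.5503, 0.004, 0.091]
tool_rot: [-1.387, 1.571, -1.634]
force: [0.1, -0.2, -0.0]
grip_width: 0.0312
```

Emit:
play_rows([
  [0, 0, 0, 0, 0, 0, 31],
  [0, 0, 0, 0, 0, 0, 40],
  [0, 0, 0, 0, 0, 0, 50],
  [0, 0, 0, 0, 0, 0, 56],
  [0, 0, 0, 0, 0, 0, 56],
])

```text
clock: 21.6
position: [0.5503, 0.004, 0.091]
tool_rot: [-1.758, 1.571, -2.005]
force: [0.6, 0.3, 0.3]
grip_width: 0.0558
```

Emit:
play_rows([
  [0, 0, 15, 0, 0, 0, 56],
  [0, 0, 25, 0, 0, 0, 56],
  [0, 0, 35, 0, 0, 0, 56],
  [0, 0, 40, 0, 0, 0, 56],
  [-20, -20, 40, 0, 0, 0, 56],
  [-30, -30, 40, 0, 0, 0, 56],
  [0, -40, 30, 0, 0, 0, 56],
  [0, -40, 0, 0, 0, 0, 56],
])

```text
clock: 22.6
position: [0.5007, -0.1274, 0.3194]
tool_rot: [0.318, 1.566, 0.071]
force: [0.4, 0.4, -0.8]
grip_width: 0.0562
```

```bash
python3 -c "
from workcell import telemetry
from h import *
ims=[vision.grab_frame(n)[:,:,::-1] for n in('scene','side')]
s=telemetry.observe();print(s['position'],s['force'],s['grip_width'])
a=cv2.resize(ims[0][130:345,130:400],(440,350));b=cv2.resize(ims[1][160:375,190:360],(360,455))
c=np.zeros((455,800,3),np.uint8);c[:350,:440]=a;c[:,440:]=b
cv2.imwrite('pics/end.png',cv2.convertScaleAbs(c,alpha=1.8))"
```

```text
[ 0.49960174 -0.13016762  0.31770143] [-0.41499647  0.34872834 -0.50316161] 0.05604260599447858
```

View pics/end.png

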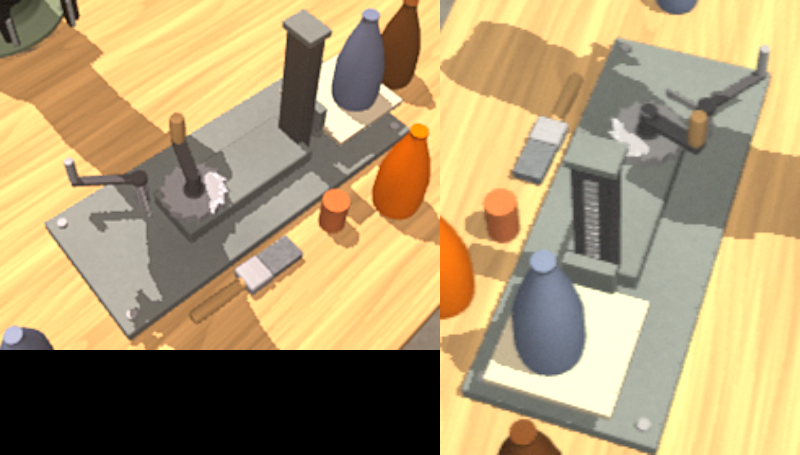

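The platform is down with the vase upright on it, the pawl and lever are clear, the gripper is free and the other objects haven't moved. I'm handing the job in.

Emit:
play_rows([
  [0, 0, 0, 0, 0, 0, 56],
  [0, 0, 0, 0, 0, 0, 56],
])

```text
clock: 22.95
position: [0.5003, -0.1251, 0.3162]
tool_rot: [1.974, 1.571, 1.728]
force: [-0.2, -0.2, -0.1]
grip_width: 0.0561
```

```bash
python3 -c "
from workcell import workorder
print(workorder.job_done())"
```

```text
the job is handed in; nothing more can be done
None
```

The vase is lowered and the job is handed in at about 23 s on the robot's clock; no verdict is reported.

**What I did**
- I pushed the release lever over to its end stop.
- I gripped the knob and wound the crank anticlockwise about 0.2 rad. A picture showed the pawl sprung clear.
- I led the crank back under grip to about 3 rad. For the last stretch I opened the jaws so the knob leaned on one finger and could not be pressed on.
- The pull of about 4 N vanished near 3.5 rad, which I took as touchdown. That fits my camera estimate of the post at about 50 to 55 mm.
- I then opened the jaws and withdrew.

**Last checks**
- The final picture shows the platform down, the vase upright on it, the pawl clear, and the bottle, prop and brush where they were. I judged these by eye and did not measure them.
- The force on the tool is about 0 N and the gripper is well clear.
- I did not measure the contact force between platform and post.

**What disagreed**
- My first push at the lever passed over the peg without touching it. The cameras put the real fingertips about 22 mm above the reported TCP, so I went lower the second time.
- My first estimate of the crank axis was about 3 mm off in y. This gave sideways forces of up to about 13 N at the knob, which I corrected during the lowering.

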